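# Make the slide tray safe to carry

## Robot

A 6-joint arm with a two-finger parallel gripper is mounted at the origin on the work surface. World frame = base frame: x ahead of the robot, y to its left, z up, the work surface at z = 0. Lengths are in mm, angles in degrees, forces in N, time in s.
With the tool pointing down it reaches from about 300 to 850 mm from the base axis. Payload 4.2 kg.
Tool frame: the origin (TCP) lies on the centre line of the jaws, within the pads' length; the fingertips stand 14 mm ahead of it and the grasp point (between the pads) lies 5 mm behind it; z points along the fingers, y is the line along which they close (so a half turn about z gives the same grasp; the last joint's range is limited). The gripper opens to 91 mm and grips with 3 to 60 N. Pads are 32 mm wide; open, the fingers measure 118 mm over their backs; the gripper's body (76 mm by 178 mm) begins 60 mm behind the grasp point.
Start: joints at [74.255, 18.312, 89.639, -0, 72.044, -1.146], TCP at [144.932, 556.454, 189.576] pointing down, gripper open.
Joint ranges: [-177.97, 177.97], [-48.28, 115.42], [12.27, 149.76], [-77.06, 257.06], [2.81, 150.46], [-146.56, 146.56]. Speed limits (degrees/s): [147.25, 147.25, 180, 180, 180, 180].

## Interface

Orientations are given as [roll, pitch, yaw] about the fixed x, y, z axes, in that order (R = Rz(yaw) Ry(pitch) Rx(roll)).
In Python, from workcell import * gives the robot as it stands. The module is installed in compiled form; this text tells all that it offers.
- The arm moves only by the shell command python3 -m crank 'ROWS' [FORCE]. ROWS is JSON, a list of rows, each an object of numbers: "grip": the finger opening in m, from 0 to 0.0912; "x", "y", "z": the shift along the tool's x, y, z in m; "yaw": the turn about the tool's z in rad. In form: [{"grip": .., "x": .., "y": .., "z": .., "yaw": ..}, ...]. A call has exactly 5 rows; each row is the pose to reach, as a shift and turn from the pose commanded when the call began, along the tool's axes at that moment; what a row does not reach only later rows make up. A row lasts 1/12 s, in which the tool goes at most 41.7 mm and 7.16 degrees, less where a joint would pass 70% of its speed; a pose out of reach is approached as far as the arm can. A call with a gripper value outside its range is refused whole. The fingers move at their own pace and stop on an object; FORCE is the grip in N (left out, the last holds). Time passes only in rows, so rows that repeat a pose let the fingers close, or fill a call up. It gives the time, the measured TCP pose, the force, the opening and the grip force at its end, in the units of the state.
- state(): the state, without advancing time (a new reading comes with each control period).
- grab_frame(name): name is "scene" or "top" or "wrist"; returns the picture (384x512x3 uint8, red, green, blue); there is no depth.
- camera_model(name): a dict with "intrinsics" (3x3 intrinsics, pixels), "R" (3x3) and "t" (3): a world point X has camera coordinates R X + t. Camera axes: x right, y down, z forward; pixel columns grow to the right and rows downward; lengths in mm; the calibration is good to about 2 mm. A picture is of the moment at which its call begins: read the wrist's pose just before it. camera_model takes no time and is no camera call; for the wrist camera it gives the pose at the moment of the call.
- job_done(): hands the job in; it is judged then, once.
The state is a dict: "time_s": time; "qpos": joint angles; "qvel": joint speeds; "effort": joint torques, N m; "ee_pos": TCP position; "ee_rot": TCP orientation; "force": force on the tool from outside, world axes, zero at the start; "torque": the same for the moment, N m; "gripper_width": finger opening in mm; "gripper_force": force on a finger pad.
Only numpy, scipy, OpenCV 4.12 (cv2) and the standard library are available. Lean on these libraries where they do the work, as an engineer would, in place of code of your own. Each camera call takes 0.05 s, during which the arm holds its last target. There are 200 camera calls.

## Task

Get the tray of microscope slides ready to be carried: push over the closed slide case that stands on edge, so that it lies flat on the tray with its lid (the side with the label) facing up and its rubber feet down, and push the lid of the open slide case over until it is fully shut. Do both in either order by pushing only, with the fingertips or the outside of the fingers: do not pick up or carry anything, and leave the other things on and around the tray where they are.

Things in the scene. Friction and masses are not known exactly. Their poses are not given: they have to be found in the camera images.
- tray: Grey plastic tray, 380 x 580 mm (its x, y), fixed to the table; origin at the centre of its underside, its floor is 5 mm above the table (origin), rim top 18 mm, inside 364 x 564 mm.
- case: White closed slide case, loose, about 220 g, standing on a long narrow edge on the tray like a book: 82 mm tall, 98 mm long (its y), 32 mm thick (its x). Origin: centre of the edge it stands on; z points up while it stands. Its +x face is the lid, its -x face the bottom with four black rubber feet 14 mm across, 2 mm high. Lying properly, its +x axis points straight up.
- case_lid_face (a point): Middle of the closed case's lid, on the brown card label panel (70 mm along y, 54 mm tall, raised 2 mm), 18 mm from the case's middle plane and 41 mm above its origin. The case overbalances when leaned about 21 degrees (its top edge moved some 30 mm), then falls by itself.
- case_center (a point): Centre of the closed slide case: 41 mm above the tray floor while it stands on edge, 18 mm above it when it lies on its feet.
- box: White open slide case, its bottom part (82 mm in x, 98 mm in y, 21 mm high) with glass slides in it, held fast to the tray: it does not move. Origin: centre of its underside, on the tray floor. The lid hinge runs along the top of its +x wall, parallel to its y axis.
- lid (a joint): Hinge of the open case's lid, rad: 0 = shut flat, 1.57 = straight up, 2.2 = the stop, leaning back. Starts between 1.35 and 2.1. A stiff hinge: the lid stays where it is left and takes about 0.3 to 1.2 N at its free edge to turn. The lid is a white plate, 82 mm from hinge to free edge, 98 mm wide, 11 mm thick.
- lid_hinge (a point): Middle of the lid's hinge line, on the lid's inner face, 21.5 mm above the tray floor; turns with the lid: its -x axis points from hinge to free edge, its z axis out of the outer face.
- lid_edge (a point): Middle of the lid's free edge, on the outer face, 82 mm from the hinge. In the middle of the outer face is a brown card label panel, 54 mm by 70 mm wide, raised 2 mm.
- beaker: Clear plastic beaker, 58 mm across, 68 mm tall, on the tray; origin under its centre. Leave alone.
- dropper: Small brown glass bottle with black cap, 34 mm across, 75 mm tall, on the tray; origin under its centre. Leave alone.
- forceps: Steel forceps lying on the tray, about 167 mm long (its y), 8 mm wide and high; origin at the middle, on the tray floor. Leave alone.
- flatcase: Another white slide case, closed, lying flat with its lid up on the table beside the tray, 82 x 98 x 36 mm; origin under its centre. Leave alone.
- dish: Clear petri dish, 94 mm across, 17 mm tall, on the table; origin under its centre. Leave alone.
- jar: Glass jar, 56 mm across, 85 mm tall, on the table; origin under its centre. Leave alone.
Mind the look-alikes: they are no part of the job. Leave any blue or purple look-alike of the case alone.

How it is judged:
By the outcome, as a careful person would: the job done as asked, in the order asked, and still so for the second after the job is handed in, with the robot touching nothing.
It also fails if it takes over 51 s, if anything falls off the work surface, if the arm or the gripper's body presses on something with over 40 N, if the wrist force passes 120 N, or if a joint passes its speed limit or range.

## Working session

There is one attempt and no reset: what is moved stays moved. The work goes in short steps, Python scripts to look and compute and a shell command to move; the robot and the scene stay as the last step left them, time stands still between calls to the robot, and variables do not carry over. Pictures are saved under pics/ and viewed, at most 10 in all, crops included, and the job is handed in when it is done.

```bash
mkdir -p pics; cat > h.py <<'E'
from workcell import *
import numpy as np, cv2
def save(n,f,crop=None,s=1):
    im=grab_frame(n)[:,:,::-1]
    if crop: a,b,c,d=crop; im=im[b:d,a:c]
    if s!=1: im=cv2.resize(im,None,fx=s,fy=s,interpolation=cv2.INTER_CUBIC)
    cv2.imwrite('pics/'+f,im)
def ray(n,u,v,z):
    m=camera_model(n);R=np.array(m['R']);t=np.array(m['t']);K=np.array(m['intrinsics'])
    d=R.T@np.linalg.solve(K,[u,v,1]);c=-R.T@t
    return c+d*(z-c[2])/d[2]
def proj(n,X):
    m=camera_model(n);p=np.array(m['intrinsics'])@(np.array(m['R'])@np.array(X,float)+np.array(m['t']));return p[:2]/p[2]
E
python3 - <<'E'
from h import *
save('top','t0.png',s=1.5);save('scene','s0.png',s=1.5)
s=state();print(s['ee_pos'],s['ee_rot'],s['force'],s['time_s'])
for n in('top','scene'):
    m=camera_model(n);print(n,-np.array(m['R']).T@np.array(m['t']))
E
```

```text
[144.79526356 555.96989529 188.79651022] [-1.79908678e+02 -1.39048153e-03  1.65400844e+02] [-0.05258594 -0.09015767 -0.05743943] 0.1
top [ 339.0118886    -7.91965314 1283.47310707]
scene [1075.06345369  649.80472233  855.59069237]
```

View pics/t0.png

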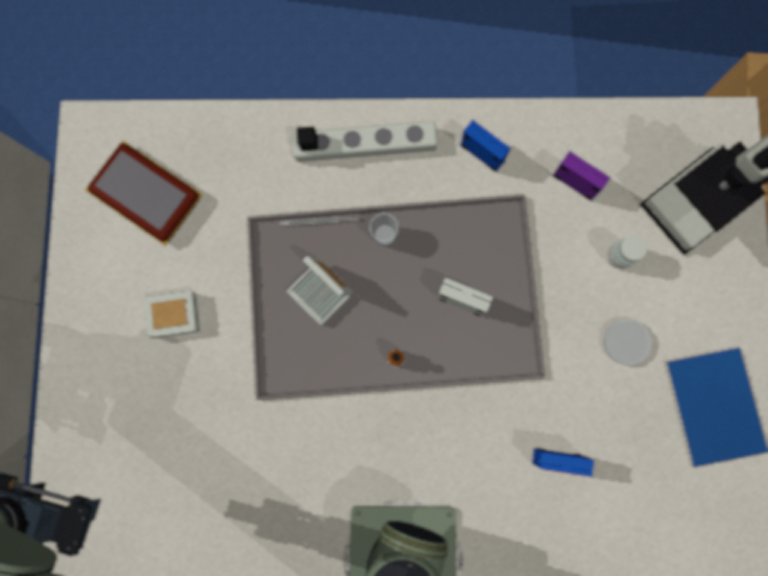

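View pics/s0.png

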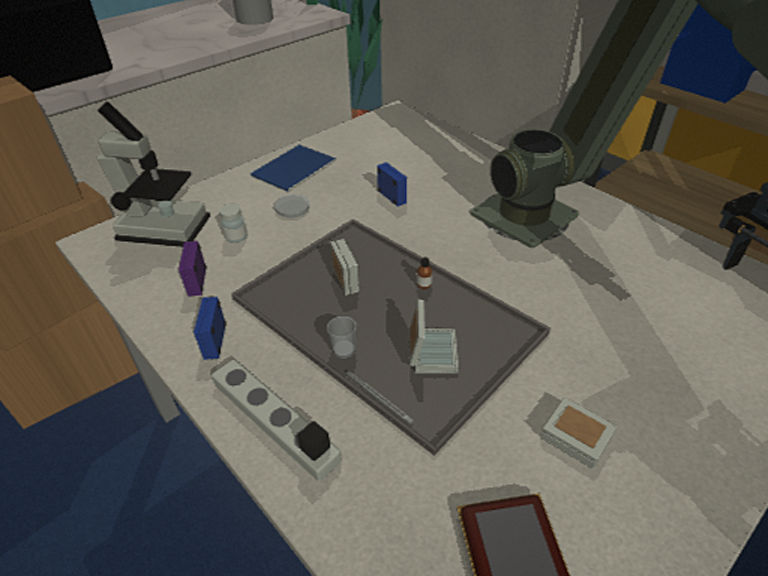

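The top view shows the standing case at about (466,296) of the enlarged picture, feet toward the robot and lid facing away. The open box is at (319,297), with its lid hinge on the upper-right side. I'll enlarge both.

```bash
python3 - <<'E'
from h import *
im=grab_frame('top')[:,:,::-1]
a=cv2.resize(im[160:225,180:280],None,fx=8,fy=8,interpolation=cv2.INTER_CUBIC)
cv2.imwrite('pics/t1.png',a)
b=cv2.resize(im[170:220,280:340],None,fx=10,fy=10,interpolation=cv2.INTER_CUBIC)
cv2.imwrite('pics/t2.png',b)
im=grab_frame('scene')[:,:,::-1]
cv2.imwrite('pics/s1.png',cv2.resize(im[150:255,210:320],None,fx=5.5,fy=5.5,interpolation=cv2.INTER_CUBIC))
E
```

```text
(no output)
```

View pics/t1.png

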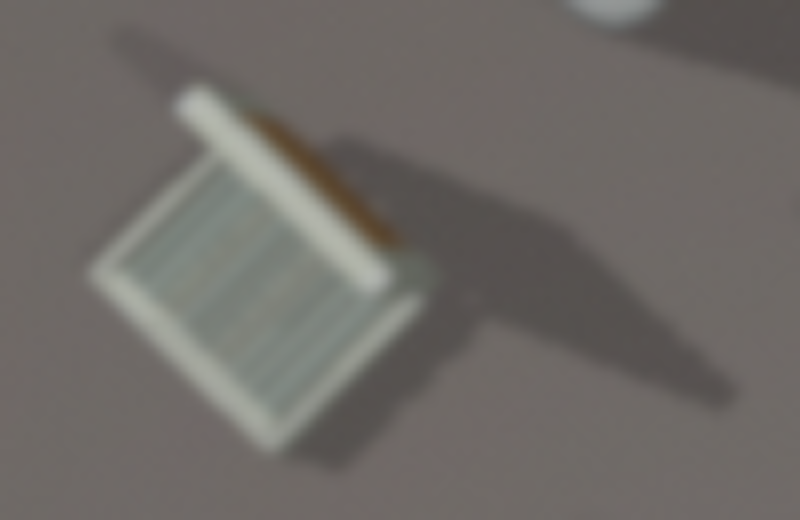

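View pics/t2.png

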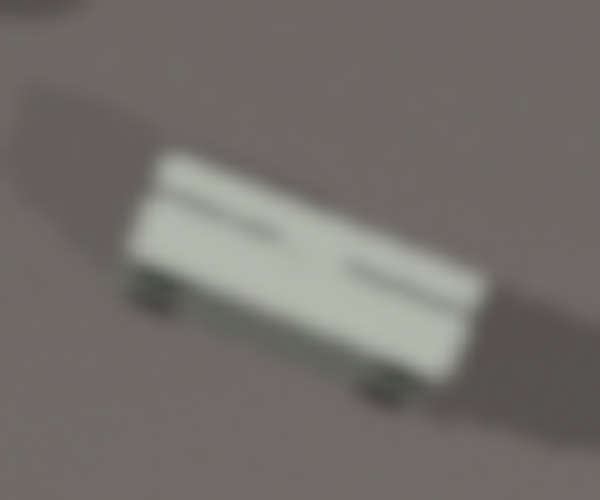

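View pics/s1.png

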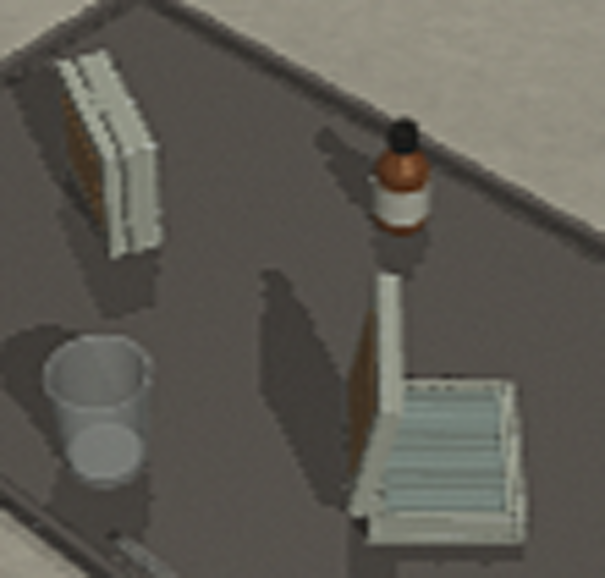

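The crops show the case's top face with corners (168,152), (490,278), (445,385) and (128,250) in t2. The feet are on the lower (robot) side. In t1 the box rim corners are (95,272), (272,450) and (425,298), and the lid's upright free edge runs (192,100)-(377,280).

```bash
python3 - <<'E'
from h import *
print('fwd tool pix', proj('top',state()['ee_pos']))
P=[ray('top',280+u/10,170+v/10,87) for u,v in[(168,152),(490,278),(445,385),(128,250)]]
P=np.array(P);print(P.round(1));print('len',np.linalg.norm(P[0]-P[1]),'thick',np.linalg.norm(P[1]-P[2]),np.linalg.norm(P[0]-P[3]),'cen',P.mean(0))
yv=P[0]-P[1];print('case yaw', np.degrees(np.arctan2(yv[1],yv[0]))-90)
B=np.array([ray('top',180+u/8,160+v/8,26) for u,v in[(95,272),(272,450),(425,298)]]);print(B.round(1))
print(np.linalg.norm(B[0]-B[1]),np.linalg.norm(B[1]-B[2]))
yv=B[0]-B[1];by=np.degrees(np.arctan2(yv[1],yv[0]))-90;xv=B[2]-B[1];print('box yaw',by,np.degrees(np.arctan2(xv[1],xv[0])))
c=(B[0]+B[2])/2;print('box cen',c)
a=np.radians(by);ex=np.array([np.cos(a),np.sin(a),0])
h=c+41*ex;print('hinge',h)
L=np.array([ray('top',180+u/8,160+v/8,107) for u,v in[(192,100),(377,280)]]);print('lid edge',L,L.mean(0),np.linalg.norm(L[0]-L[1]),'ahead of hinge',(L.mean(0)-h)@ex)
for n,u,v in[('beaker rim',384/1.5,222/1.5)]: print(n,ray('top',u,v,73))
for n,u,v in[('dropper',396/1.5,356/1.5)]: print(n,ray('top',u,v,80))
# scene checks
for n,X in[('case top corner',P[0]),('caseTopCorner',P[1]),('box',B[0]),('boxc',B[1])]:
    print(n,(proj('scene',X)-[210,150])*5.5)
E
```

```text
fwd tool pix [ 49.94639712 331.36098722]
[[ 542.2  -81.4   87. ]
 [ 505.8 -173.4   87. ]
 [ 474.8 -160.1   87. ]
 [ 513.6  -69.8   87. ]]
len 98.92080681662549 thick 33.65002940868917 30.868735068038898 cen [ 509.08552794 -121.2139641    87.        ]
case yaw -21.59013457796344
[[524.6 233.5  26. ]
 [457.  164.5  26. ]
 [515.  107.6  26. ]]
96.5685486217292 81.26986594407416
box yaw -44.44561083613198 -44.431771272883985
box cen [519.82831545 170.53338964  26.        ]
hinge [549.09885012 141.82388251  26.        ]
lid edge [[574.98533932 184.81597332 107.        ]
 [510.0917691  117.33550277 107.        ]] [542.53855421 151.07573805 107.        ] 93.62045375968809 ahead of hinge -11.161941016615415
beaker rim [655.88501744  37.7098588   73.        ]
dropper [392.05786145  12.45413535  80.        ]
case top corner [104.32558844 151.71367616]
caseTopCorner [55.22272165 54.71443897]
box [521.27444977 509.83459289]
boxc [510.4892596 374.4604951]
```

```bash
cat > g.py <<'E'
# usage: g.py X Y Z [yaw]  -> shift in tool axes (m), yaw turn (rad)
import sys
from h import *
from scipy.spatial.transform import Rotation as Ro
s=state();R=Ro.from_euler('xyz',s['ee_rot'],degrees=True).as_matrix()
a=[float(v) for v in sys.argv[1:]]
print('shift m',(R.T@(np.array(a[:3])-s['ee_pos'])/1000).round(4))
if len(a)>3: print('yaw',round(float(np.radians(-(((a[3]-s['ee_rot'][2])+180)%360-180))),4))
print('pos',s['ee_pos'].round(1),'rot',np.round(s['ee_rot'],1),'F',np.round(s['force'],2),'t',s['time_s'])
E
python3 -m crank '[{"grip":0,"x":-0.035,"y":-0.021,"z":0,"yaw":0.12},{"grip":0,"x":-0.07,"y":-0.042,"z":0,"yaw":0.24},{"grip":0,"x":-0.105,"y":-0.063,"z":0,"yaw":0.36},{"grip":0,"x":-0.14,"y":-0.084,"z":0,"yaw":0.48},{"grip":0,"x":-0.175,"y":-0.105,"z":0,"yaw":0.52}]'
python3 g.py 575.5 116 189 135.6
```

```text
time_s: 0.62
ee_pos: [288.6, 409.2, 189.4]
ee_rot: [180.0, 0.0, 135.4]
force: [0.3, -0.2, -0.8]
gripper_width: 60.8
gripper_force: 0.0
shift m [-0.4101 -0.0072  0.0005]
yaw -0.0038
pos [288.6 409.2 189.4] rot [180.    0.  135.4] F [ 0.32 -0.24 -0.78] t 0.6167
```

```bash

python3 -m crank '[{"grip":0,"x":-0.04,"y":0,"z":0,"yaw":0},{"grip":0,"x":-0.08,"y":0,"z":0,"yaw":0},{"grip":0,"x":-0.12,"y":0,"z":0,"yaw":0},{"grip":0,"x":-0.16,"y":-0.003,"z":0,"yaw":0},{"grip":0,"x":-0.2,"y":-0.007,"z":0,"yaw":0}]' >/dev/null
python3 -m crank '[{"grip":0,"x":-0.04,"y":0,"z":0,"yaw":0},{"grip":0,"x":-0.08,"y":0,"z":0,"yaw":0},{"grip":0,"x":-0.12,"y":0,"z":0,"yaw":0},{"grip":0,"x":-0.16,"y":0,"z":0,"yaw":0},{"grip":0,"x":-0.19,"y":0,"z":0,"yaw":0}]'
python3 g.py 575.5 116 189 135.6
```

```text
time_s: 1.45
ee_pos: [563.5, 130.3, 189.3]
ee_rot: [180.0, 0.0, 135.5]
force: [0.4, -0.2, 0.4]
gripper_width: 0.6
gripper_force: 0.0
shift m [-0.0186 -0.0018  0.0003]
yaw -0.0014
pos [563.5 130.3 189.3] rot [180.    0.  135.5] F [ 0.4  -0.2   0.36] t 1.45
```

```bash

python3 -m crank '[{"grip":0,"x":-0.018,"y":-0.002,"z":0,"yaw":0},{"grip":0,"x":-0.02,"y":-0.002,"z":0.035,"yaw":0},{"grip":0,"x":-0.02,"y":-0.002,"z":0.07,"yaw":0},{"grip":0,"x":-0.02,"y":-0.002,"z":0.078,"yaw":0},{"grip":0,"x":-0.02,"y":-0.002,"z":0.078,"yaw":0}]'
python3 g.py 549.1 141.8 40.5 135.6
python3 - <<'E'
from h import *
save('top','t3.png',(180,130,300,220),6)
E
```

```text
time_s: 1.87
ee_pos: [572.2, 117.0, 108.7]
ee_rot: [-179.7, -0.2, 135.6]
force: [-0.4, 1.2, 0.5]
gripper_width: 0.4
gripper_force: 0.0
shift m [0.0336 0.0019 0.0683]
yaw -0.0001
pos [572.2 117.  108.7] rot [-179.7   -0.2  135.6] F [-0.44  1.16  0.46] t 1.8667
```

View pics/t3.png

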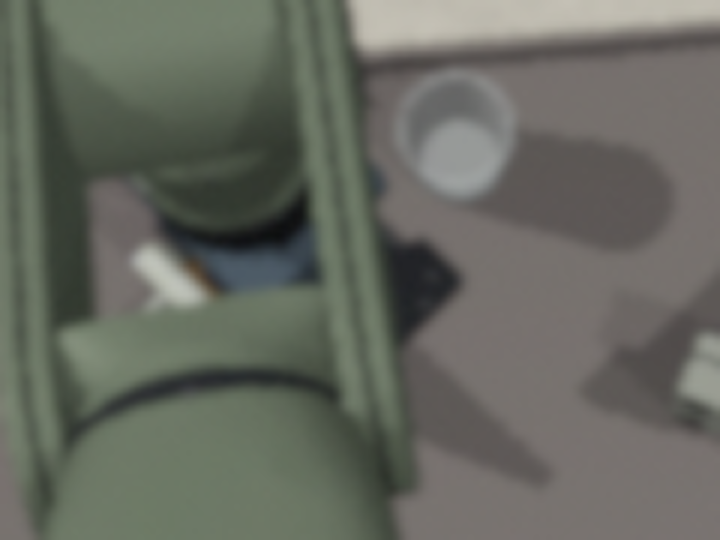

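The arm hides most of the lid, but its left end is visible with the gripper behind it. Next I push along the lid's arc.

```bash

python3 -m crank '[{"grip":0,"x":0.012,"y":0.002,"z":0,"yaw":0},{"grip":0,"x":0.022,"y":0.002,"z":0,"yaw":0},{"grip":0,"x":0.031,"y":0.002,"z":-0.001,"yaw":0},{"grip":0,"x":0.043,"y":0.002,"z":0.002,"yaw":0},{"grip":0,"x":0.054,"y":0.002,"z":0.0075,"yaw":0}]'
python3 g.py 549.1 141.8 40.5 135.6
```

```text
time_s: 2.33
ee_pos: [537.0, 158.2, 105.4]
ee_rot: [179.8, 0.1, 135.6]
force: [0.3, 0.0, -0.0]
gripper_width: 0.4
gripper_force: 0.0
shift m [-0.02   -0.0034  0.0649]
yaw 0.0008
pos [537.  158.2 105.4] rot [1.798e+02 1.000e-01 1.356e+02] F [ 0.3   0.01 -0.05] t 2.3333
```

```bash

python3 -m crank '[{"grip":0,"x":0.010,"y":-0.002,"z":0.007,"yaw":0},{"grip":0,"x":0.0185,"y":-0.003,"z":0.016,"yaw":0},{"grip":0,"x":0.0255,"y":-0.003,"z":0.0265,"yaw":0},{"grip":0,"x":0.0305,"y":-0.003,"z":0.038,"yaw":0},{"grip":0,"x":0.0305,"y":-0.003,"z":0.041,"yaw":0}]'
python3 g.py 549.1 141.8 40.5 135.6
```

```text
time_s: 2.75
ee_pos: [510.4, 176.3, 60.9]
ee_rot: [-179.8, -0.1, 135.7]
force: [0.1, 0.3, 0.3]
gripper_width: 0.5
gripper_force: 0.0
shift m [-0.0519  0.0024  0.0203]
yaw 0.0016
pos [510.4 176.3  60.9] rot [-1.798e+02 -1.000e-01  1.357e+02] F [0.05 0.32 0.29] t 2.75
```

```bash

python3 -m crank '[{"grip":0,"x":0.002,"y":0,"z":0.003,"yaw":0},{"grip":0,"x":0.002,"y":0,"z":0.006,"yaw":0},{"grip":0,"x":0.002,"y":0,"z":0.008,"yaw":0},{"grip":0,"x":0.002,"y":0,"z":0.009,"yaw":0},{"grip":0,"x":0.002,"y":0,"z":0.009,"yaw":0}]'
python3 g.py 549.1 141.8 40.5 135.6
```

```text
time_s: 3.17
ee_pos: [512.2, 177.1, 54.1]
ee_rot: [180.0, 0.0, 135.6]
force: [-0.1, -0.5, -0.2]
gripper_width: 0.2
gripper_force: 0.0
shift m [-0.0511  0.0006  0.0136]
yaw -0.0002
pos [512.2 177.1  54.1] rot [180.    0.  135.6] F [-0.05 -0.51 -0.16] t 3.1667
```

```bash

python3 -m crank '[{"grip":0,"x":0,"y":0,"z":0.001,"yaw":0},{"grip":0,"x":0,"y":0,"z":0.002,"yaw":0},{"grip":0,"x":0,"y":0,"z":0.003,"yaw":0},{"grip":0,"x":0,"y":0,"z":0.003,"yaw":0},{"grip":0,"x":0,"y":0,"z":0.003,"yaw":0}]'
python3 g.py 549.1 141.8 40.5 135.6
python3 - <<'E'
from h import *
save('scene','s2.png',(210,150,360,290),4)
E
```

```text
time_s: 3.58
ee_pos: [512.0, 177.3, 51.0]
ee_rot: [180.0, -0.0, 135.6]
force: [0.1, 0.2, 0.5]
gripper_width: 0.4
gripper_force: 0.0
shift m [-0.0513  0.0006  0.0105]
yaw 0.0001
pos [512.  177.3  51. ] rot [180.   -0.  135.6] F [0.14 0.24 0.51] t 3.5833
```

View pics/s2.png

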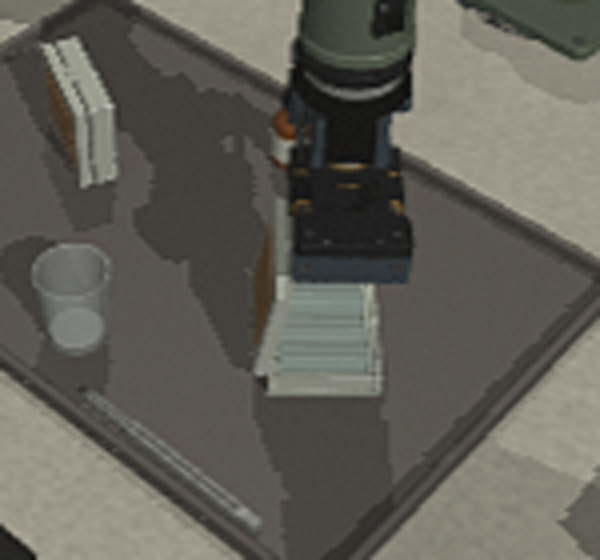

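The lid still looks upright at (280,200)-(290,280), apparently with the gripper inside of it. I'll check that against projections and the wrist camera.

```bash

python3 - <<'E'
from h import *
save('wrist','w1.png',None,1.2)
f=lambda X:((proj('scene',X)-[210,150])*4).round()
p=np.array(state()['ee_pos']);print('tcp',f(p),'body bottom',f(p+[0,0,65]))
ex=np.array([.714,-.70,0]);ey=np.array([.70,.714,0]);h=np.array([549.1,141.8,26.5]);z=np.array([0,0,1.])
for th in(0,50,65,78,85,95):
    t=np.radians(th);d=-ex*np.cos(t)+z*np.sin(t)
    print(th,[f(h+d*82+ey*k) for k in(-49,49)],'hinge',[f(h+ey*k) for k in(-49,49)])
E
```

```text
tcp [336. 296.] body bottom [341. 233.]
0 [array([372., 271.]), array([380., 371.])] hinge [array([265., 270.]), array([265., 369.])]
50 [array([338., 212.]), array([344., 312.])] hinge [array([265., 270.]), array([265., 369.])]
65 [array([314., 201.]), array([318., 301.])] hinge [array([265., 270.]), array([265., 369.])]
78 [array([290., 195.]), array([293., 294.])] hinge [array([265., 270.]), array([265., 369.])]
85 [array([276., 193.]), array([278., 293.])] hinge [array([265., 270.]), array([265., 369.])]
95 [array([257., 193.]), array([257., 292.])] hinge [array([265., 270.]), array([265., 369.])]
```

View pics/w1.png

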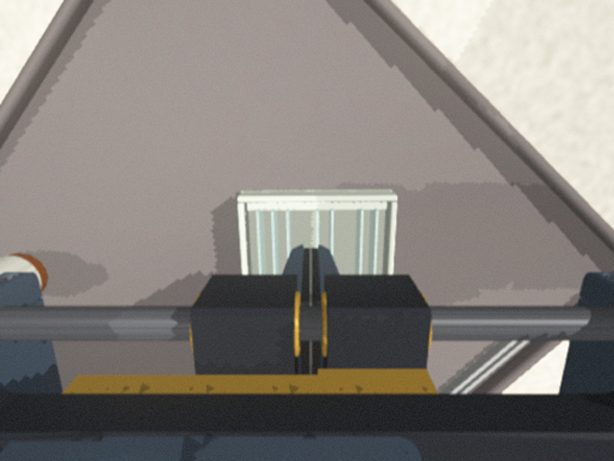

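```bash

python3 - <<'E'
from h import *
s=state();p=np.array(s['ee_pos']);m=camera_model('wrist');print('cam',(-np.array(m['R']).T@np.array(m['t'])).round(1),p,s['qpos'])
tx=np.array([-.714,.70,0])
for k in(14,0,-30,-60):
  print(k,[(proj('wrist',p-[0,0,k]+tx*e)*1.2).round() for e in(0,16,-16)])
for th in(78,50,0):
  t=np.radians(th);e=np.array([549.1,141.8,26.5])+82*(tx*np.cos(t)+np.array([0,0,1])*np.sin(t));print(th,(proj('wrist',e)*1.2).round())
c=np.array([519.8,170.5,26]);ey=np.array([.70,.714,0])
print('rim far',[(proj('wrist',c+41*tx+k*ey)*1.2).round() for k in(-49,49)])
E
```

```text
cam [458.1 230.5 245.4] [512.03403627 177.29760501  51.09406114] [ 1.78804445e+01  2.26159985e+01  1.05173435e+02  4.68407038e-03
  5.22010648e+01 -2.77290388e+01]
14 [array([310., 252.]), array([310., 226.]), array([310., 276.])]
0 [array([310., 260.]), array([310., 233.]), array([310., 286.])]
-30 [array([310., 283.]), array([310., 252.]), array([310., 313.])]
-60 [array([309., 314.]), array([309., 278.]), array([310., 349.])]
78 [311. 379.]
50 [311. 288.]
0 [311. 198.]
rim far [array([230., 198.]), array([392., 197.])]
```

The lid was missed: the fingertips seem to sit higher than I assumed. I'll lift out and probe the bare tray floor to find the true tip height.

```bash

python3 -m crank '[{"grip":0,"x":0,"y":0,"z":-0.03,"yaw":0},{"grip":0,"x":0,"y":0,"z":-0.06,"yaw":0},{"grip":0,"x":0,"y":0,"z":-0.095,"yaw":0},{"grip":0,"x":0,"y":0,"z":-0.12,"yaw":0},{"grip":0,"x":0,"y":0,"z":-0.12,"yaw":0}]'
python3 g.py 525 10 40 135.6
```

```text
time_s: 4.1
ee_pos: [515.4, 178.4, 177.0]
ee_rot: [179.4, 0.3, 135.6]
force: [0.8, 1.3, 0.1]
gripper_width: 0.5
gripper_force: 0.0
shift m [-0.1239 -0.1151  0.1365]
yaw 0.0001
pos [515.4 178.4 177. ] rot [179.4   0.3 135.6] F [0.84 1.35 0.14] t 4.1
```

```bash

python3 -m crank '[{"grip":0,"x":-0.028,"y":-0.027,"z":0,"yaw":0},{"grip":0,"x":-0.056,"y":-0.054,"z":0,"yaw":0},{"grip":0,"x":-0.084,"y":-0.081,"z":0,"yaw":0},{"grip":0,"x":-0.112,"y":-0.105,"z":0,"yaw":0},{"grip":0,"x":-0.122,"y":-0.115,"z":0,"yaw":0}]' >/dev/null
python3 -m crank '[{"grip":0,"x":0,"y":0,"z":0.03,"yaw":0},{"grip":0,"x":0,"y":0,"z":0.06,"yaw":0},{"grip":0,"x":0,"y":0,"z":0.09,"yaw":0},{"grip":0,"x":0,"y":0,"z":0.11,"yaw":0},{"grip":0,"x":0,"y":0,"z":0.115,"yaw":0}]'
python3 -m crank '[{"grip":0,"x":0,"y":0,"z":0.008,"yaw":0},{"grip":0,"x":0,"y":0,"z":0.016,"yaw":0},{"grip":0,"x":0,"y":0,"z":0.022,"yaw":0},{"grip":0,"x":0,"y":0,"z":0.026,"yaw":0},{"grip":0,"x":0,"y":0,"z":0.029,"yaw":0}]'
python3 g.py 525 10 40 135.6
```

```text
time_s: 4.93
ee_pos: [515.4, 9.6, 52.2]
ee_rot: [-179.7, -0.3, 135.6]
force: [-0.3, 0.5, 0.3]
gripper_width: 0.2
gripper_force: 0.0
time_s: 5.35
ee_pos: [519.1, 9.8, 27.2]
ee_rot: [180.0, 0.0, 135.6]
force: [-0.0, 0.6, -0.1]
gripper_width: 0.3
gripper_force: 0.0
shift m [-0.0041  0.0043 -0.0128]
yaw 0.0003
pos [519.1   9.8  27.2] rot [180.    0.  135.6] F [-0.04  0.56 -0.12] t 5.35
```

```bash

python3 -m crank '[{"grip":0,"x":0,"y":0,"z":0.002,"yaw":0},{"grip":0,"x":0,"y":0,"z":0.004,"yaw":0},{"grip":0,"x":0,"y":0,"z":0.006,"yaw":0},{"grip":0,"x":0,"y":0,"z":0.008,"yaw":0},{"grip":0,"x":0,"y":0,"z":0.01,"yaw":0}]'
python3 -m crank '[{"grip":0,"x":0,"y":0,"z":0,"yaw":0},{"grip":0,"x":0,"y":0,"z":0.001,"yaw":0},{"grip":0,"x":0,"y":0,"z":0.002,"yaw":0},{"grip":0,"x":0,"y":0,"z":0.003,"yaw":0},{"grip":0,"x":0,"y":0,"z":0.003,"yaw":0}]'
python3 - <<'E'
from h import *
save('scene','s3.png',(210,120,360,260),4)
E
```

```text
time_s: 5.77
ee_pos: [518.9, 9.8, 17.0]
ee_rot: [180.0, 0.0, 135.6]
force: [0.5, 0.1, 0.5]
gripper_width: 0.6
gripper_force: 0.0
time_s: 6.18
ee_pos: [518.6, 9.8, 13.9]
ee_rot: [-180.0, -0.0, 135.6]
force: [-0.1, -0.8, 0.9]
gripper_width: 0.4
gripper_force: 0.0
```

View pics/s3.png

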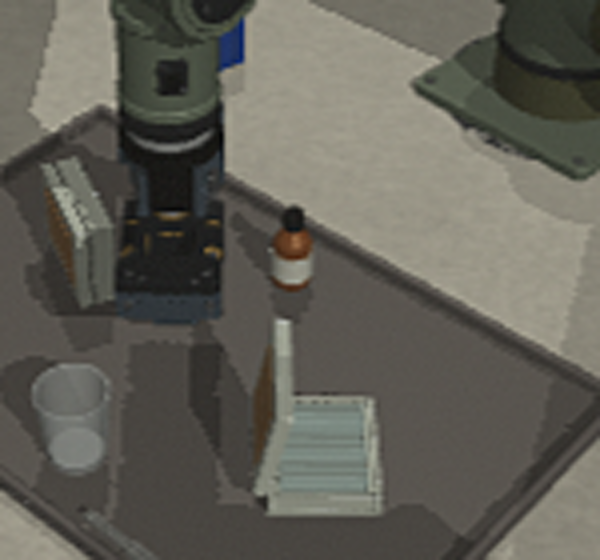

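No contact even at a claimed tip height of 0, so the tip really is higher than stated. I'll keep lowering gently.

```bash

python3 -m crank '[{"grip":0,"x":0,"y":0,"z":0.002,"yaw":0},{"grip":0,"x":0,"y":0,"z":0.004,"yaw":0},{"grip":0,"x":0,"y":0,"z":0.006,"yaw":0},{"grip":0,"x":0,"y":0,"z":0.007,"yaw":0},{"grip":0,"x":0,"y":0,"z":0.008,"yaw":0}]'
python3 g.py 519 10 40
```

```text
time_s: 6.65
ee_pos: [518.6, 9.8, 5.8]
ee_rot: [-180.0, -0.0, 135.6]
force: [-0.8, -0.6, 1.1]
gripper_width: 0.8
gripper_force: 0.0
shift m [-0.0001  0.0004 -0.0342]
pos [518.6   9.8   5.8] rot [-180.    -0.   135.6] F [-0.8  -0.6   1.11] t 6.65
```

```bash

python3 -m crank '[{"grip":0,"x":0,"y":0,"z":0.002,"yaw":0},{"grip":0,"x":0,"y":0,"z":0.004,"yaw":0},{"grip":0,"x":0,"y":0,"z":0.006,"yaw":0},{"grip":0,"x":0,"y":0,"z":0.007,"yaw":0},{"grip":0,"x":0,"y":0,"z":0.008,"yaw":0}]'
python3 g.py 519 10 40
```

```text
time_s: 7.07
ee_pos: [518.6, 9.8, -2.2]
ee_rot: [-180.0, -0.0, 135.6]
force: [0.2, -0.5, 1.1]
gripper_width: 0.5
gripper_force: 0.0
shift m [-0.0001  0.0004 -0.0422]
pos [518.6   9.8  -2.2] rot [-180.    -0.   135.6] F [ 0.17 -0.5   1.05] t 7.0667
```

```bash

python3 -m crank '[{"grip":0,"x":0,"y":0,"z":0.002,"yaw":0},{"grip":0,"x":0,"y":0,"z":0.004,"yaw":0},{"grip":0,"x":0,"y":0,"z":0.006,"yaw":0},{"grip":0,"x":0,"y":0,"z":0.007,"yaw":0},{"grip":0,"x":0,"y":0,"z":0.008,"yaw":0}]'
python3 g.py 519 10 40
```

```text
time_s: 7.48
ee_pos: [518.6, 9.8, -10.2]
ee_rot: [-180.0, -0.0, 135.6]
force: [1.1, -0.3, 0.2]
gripper_width: 0.3
gripper_force: 0.0
shift m [-0.0001  0.0004 -0.0502]
pos [518.6   9.8 -10.2] rot [-180.    -0.   135.6] F [ 1.14 -0.25  0.2 ] t 7.4833
```

```bash

python3 -m crank '[{"grip":0,"x":0,"y":0,"z":0.002,"yaw":0},{"grip":0,"x":0,"y":0,"z":0.004,"yaw":0},{"grip":0,"x":0,"y":0,"z":0.006,"yaw":0},{"grip":0,"x":0,"y":0,"z":0.007,"yaw":0},{"grip":0,"x":0,"y":0,"z":0.008,"yaw":0}]'
python3 g.py 519 10 40
python3 - <<'E'
from h import *
# gripper extents in scene picture: dark pixels columns/rows near gripper, printed coarsely
im=grab_frame('scene').astype(int)
sub=im[160:225,225:300].sum(2)
for r in range(0,65,4): print(160+r,' '.join('%3d'%v for v in sub[r,::4]))
E
```

```text
time_s: 7.9
ee_pos: [518.6, 9.8, -18.1]
ee_rot: [-180.0, -0.0, 135.6]
force: [0.9, 0.3, -0.3]
gripper_width: 0.7
gripper_force: 0.0
shift m [-0.0001  0.0004 -0.0581]
pos [518.6   9.8 -18.1] rot [-180.    -0.   135.6] F [ 0.9   0.31 -0.28] t 7.9
160 342 311 252 246  60  88 118 153  97  90 116 429 439 435 438 431 447 458 448
164 235 334 180 235  59 231 112  99 289 134  71 407 431 430 429 431 431 441 432
168 330 326 442 185 132  60  71  60  67  62 155 150 229 431 442 435 425 429 435
172 270 219 336 175 187 159  79  75  57 140 150 252 221 149 157 210 447 433 442
176 204 484 396 333 188 156  60  72  70 214 236 189 236 252  87  71 264 451 433
180 165 372 378 261 128 158  63  50  55 148 111 209 189 178 202 242 214 169 311
184 164 377 235 254 118  86  83  81  98  86 125 248 184 206 162 188 250 250 180
188 134 300 213 254  75  89  93  85  75  86 100 253 252 204 402 425 243 250 249
192 141 218 192 249 109  86  88  94  92 102 180 252 249 262 151 186 250 253 253
196 148 136 138 144 114  86  90  91  84 151 177 243 249 257 207 206 254 251 252
200 167 147 150 150  82  81  92  82  88  90 186 249 248 240 521 232 255 252 253
204 253 151 147 135 213 165 158 161 157 164 191 254 251 218 469 246 254 253 251
208 248 250 250 253 259 212 157 149 119 149 174 248 255 201 408 249 256 256 256
212 327 344 357 246 250 209 206 207 169 141 197 238 259 184 408 252 250 253 251
216 321 338 300 296 218 205 207 206 172 152 184 189 242 174 405 255 254 257 257
220 322 316 296 259 221 203 205 211 173 152 184 192 174 167 399 346 349 398 385
224 374 386 318 249 205 204 206 203 209 146 182 195 176 170 434 379 381 388 383
```

```bash

python3 -m crank '[{"grip":0,"x":0,"y":0,"z":0.002,"yaw":0},{"grip":0,"x":0,"y":0,"z":0.003,"yaw":0},{"grip":0,"x":0,"y":0,"z":0.004,"yaw":0},{"grip":0,"x":0,"y":0,"z":0.005,"yaw":0},{"grip":0,"x":0,"y":0,"z":0.006,"yaw":0}]'
python3 g.py 519 10 40
```

```text
time_s: 8.37
ee_pos: [519.0, 9.8, -19.2]
ee_rot: [179.9, 0.1, 135.6]
force: [-11.8, -0.1, 48.4]
gripper_width: 0.8
gripper_force: 24.5
shift m [ 0.0001  0.0002 -0.0592]
pos [519.    9.8 -19.2] rot [1.799e+02 1.000e-01 1.356e+02] F [-11.78  -0.14  48.36] t 8.3667
```

Contact came at a reported TCP z of about -19, so the real fingertips are at TCP z + 24. I'll back off and redo the lid with that.

```bash

python3 -m crank '[{"grip":0,"x":0,"y":0,"z":-0.01,"yaw":0},{"grip":0,"x":0,"y":0,"z":-0.045,"yaw":0},{"grip":0,"x":0,"y":0,"z":-0.085,"yaw":0},{"grip":0,"x":0,"y":0,"z":-0.12,"yaw":0},{"grip":0,"x":0,"y":0,"z":-0.15,"yaw":0}]' >/dev/null
python3 -m crank '[{"grip":0,"x":0,"y":0,"z":0,"yaw":0},{"grip":0,"x":0,"y":0,"z":0,"yaw":0},{"grip":0,"x":0,"y":0,"z":0,"yaw":0},{"grip":0,"x":0,"y":0,"z":0,"yaw":0},{"grip":0,"x":0,"y":0,"z":0,"yaw":0}]' 
python3 g.py 576.2 115.2 73 135.6
```

```text
time_s: 9.2
ee_pos: [517.6, 9.7, 124.3]
ee_rot: [-179.9, -0.1, 135.6]
force: [-0.0, 0.0, -0.0]
gripper_width: 0.7
gripper_force: 0.0
shift m [0.0318 0.1165 0.0511]
yaw 0.0001
pos [517.6   9.7 124.3] rot [-1.799e+02 -1.000e-01  1.356e+02] F [-0.04  0.04 -0.05] t 9.2
```

```bash

python3 -m crank '[{"grip":0,"x":0.008,"y":0.03,"z":0,"yaw":0},{"grip":0,"x":0.016,"y":0.06,"z":0,"yaw":0},{"grip":0,"x":0.024,"y":0.09,"z":0,"yaw":0},{"grip":0,"x":0.032,"y":0.1165,"z":0,"yaw":0},{"grip":0,"x":0.032,"y":0.1165,"z":0,"yaw":0}]' 
python3 -m crank '[{"grip":0,"x":0,"y":0,"z":0.02,"yaw":0},{"grip":0,"x":0,"y":0,"z":0.035,"yaw":0},{"grip":0,"x":0,"y":0,"z":0.051,"yaw":0},{"grip":0,"x":0,"y":0,"z":0.051,"yaw":0},{"grip":0,"x":0,"y":0,"z":0.051,"yaw":0}]' 
python3 g.py 549.1 141.8 2.5 135.6
```

```text
time_s: 9.62
ee_pos: [579.2, 119.4, 124.4]
ee_rot: [179.9, -0.1, 135.8]
force: [0.5, 0.4, 0.5]
gripper_width: 0.5
gripper_force: 0.0
time_s: 10.03
ee_pos: [576.2, 114.9, 73.6]
ee_rot: [-179.8, -0.1, 135.6]
force: [0.8, -0.3, 0.5]
gripper_width: 0.6
gripper_force: 0.0
shift m [0.038  0.0005 0.0712]
yaw -0.0
pos [576.2 114.9  73.6] rot [-1.798e+02 -1.000e-01  1.356e+02] F [ 0.82 -0.3   0.52] t 10.0333
```

```bash

python3 -m crank '[{"grip":0,"x":0.013,"y":0,"z":0.004,"yaw":0},{"grip":0,"x":0.025,"y":0,"z":0.004,"yaw":0},{"grip":0,"x":0.034,"y":0,"z":0.005,"yaw":0},{"grip":0,"x":0.034,"y":0,"z":0.005,"yaw":0},{"grip":0,"x":0.038,"y":0,"z":0.006,"yaw":0}]' 
python3 g.py 549.1 141.8 2.5 135.6
python3 - <<'E'
from h import *
im=grab_frame('scene').astype(int); cv2.imwrite('pics/s4.png',cv2.resize(im[130:270,190:340,::-1].astype(np.uint8),None,fx=4,fy=4,interpolation=cv2.INTER_CUBIC))
E
```

```text
time_s: 10.45
ee_pos: [550.3, 142.5, 69.9]
ee_rot: [179.9, 0.1, 135.7]
force: [-0.3, -1.0, 3.2]
gripper_width: 0.8
gripper_force: 1.2
shift m [ 0.0005 -0.0014  0.0674]
yaw 0.0012
pos [550.3 142.5  69.9] rot [1.799e+02 1.000e-01 1.357e+02] F [-0.28 -1.03  3.15] t 10.45
```

```bash

python3 - <<'E'
from h import *
a=cv2.imread('pics/s0.png');a=cv2.resize(a,(512,384),interpolation=cv2.INTER_AREA).astype(int).sum(2)
im=grab_frame('scene').astype(int).sum(2)
print('cols',' '.join('%3d'%c for c in range(270,304)))
for r in range(196,246,4):
    print(r,'o',' '.join('%3d'%v for v in a[r,270:304]));print(r,'n',' '.join('%3d'%v for v in im[r,270:304]))
E
```

```text
cols 270 271 272 273 274 275 276 277 278 279 280 281 282 283 284 285 286 287 288 289 290 291 292 293 294 295 296 297 298 299 300 301 302 303
196 o 238 238 237 239 236 237 238 238 210 194 199 197 198 198 197 193 194 222 242 245 240 239 237 241 238 237 238 239 240 239 236 238 241 238
196 n 163 130  87  86  91  98  94  97  80  70  74  71  63  84  92  93  99  96 196 233 256 180 224 259 251 256 248 249 250 250 250 247 255 250
200 o 239 239 238 236 239 239 232 228 306 430 483 463 329 211 191 218 239 239 233 236 238 237 235 240 236 236 239 238 236 238 237 237 238 237
200 n  98  98  86  93  91  85  93 100  93  94  91  98  90  97 101 100  96  94  95  98  81  84  83 223 256 250 252 254 250 247 251 251 254 252
204 o 237 238 236 237 238 239 235 222 291 401 440 439 340 246 232 232 236 239 236 237 239 240 240 239 238 234 236 241 236 235 238 235 240 240
204 n 109 106  95  95  88  96  93  93  93  93  91  93  91  97 103 103  94  80 107 100  95  91  76 180 249 254 248 253 253 254 248 253 253 248
208 o 237 237 236 242 244 237 189 187 244 381 440 439 370 274 230 234 239 237 238 239 236 239 239 240 240 2
[... 2032 characters left out ...]
 199 191 212 238 239 227 274 401 409 386 385 370 372 368 370 357 344 343 346 348 342 348 348 346 341 351 346 345 343 345 322 437 447
240 o 179 179 178 224 337 374 368 388 371 323 344 369 366 368 368 367 368 370 371 365 364 368 368 366 366 368 366 367 367 366 361 351 405 369
240 n 193 189 195 202 244 424 431 392 389 361 375 388 388 387 389 389 385 384 391 386 388 386 386 390 384 387 389 387 391 387 389 364 446 380
244 o 244 245 244 215 180 159 175 323 370 357 360 365 363 364 361 362 357 357 355 360 361 364 394 403 404 406 407 406 403 404 406 410 403 363
244 n 208 205 212 205 153 145 166 364 399 381 383 384 382 383 379 381 372 373 368 381 383 380 416 437 434 435 437 434 436 436 443 445 449 381
```

The lid has begun to turn: its near end moved from column 283 to 287, about 70 degrees. I'll continue along the arc.

```bash

python3 -m crank '[{"grip":0,"x":0.0075,"y":0.001,"z":0.0025,"yaw":0},{"grip":0,"x":0.013,"y":0.001,"z":0.005,"yaw":0},{"grip":0,"x":0.018,"y":0.001,"z":0.0075,"yaw":0},{"grip":0,"x":0.023,"y":0.001,"z":0.011,"yaw":0},{"grip":0,"x":0.0275,"y":0.001,"z":0.0145,"yaw":0}]' 
python3 g.py 549.1 141.8 2.5 135.6
cat > prof.py <<'E'
from h import *
im=grab_frame('scene').astype(int).sum(2)
print('cols',' '.join('%3d'%c for c in range(270,316,2)))
for r in range(204,248,4): print(r,'n',' '.join('%3d'%v for v in im[r,270:316:2]))
E
python3 prof.py
```

```text
time_s: 10.97
ee_pos: [530.2, 162.6, 55.1]
ee_rot: [-180.0, -0.1, 135.6]
force: [-2.4, 1.7, 4.1]
gripper_width: 0.2
gripper_force: 2.3
shift m [-0.0282 -0.0016  0.0525]
yaw -0.0007
pos [530.2 162.6  55.1] rot [-1.800e+02 -1.000e-01  1.356e+02] F [-2.4   1.74  4.07] t 10.9667
cols 270 272 274 276 278 280 282 284 286 288 290 292 294 296 298 300 302 304 306 308 310 312 314
204 n 254 262 144  93  98  89  95  94  93  92  96  95  91  95  90  88  93 227 255 250 250 252 253
208 n 191 267 109  89 148  90  92  90  91  89  89  93  89  87 100 236  81 229 254 249 250 253 252
212 n 191 200  91  78  94  85  88  94  86  88  86  92  89  88  87  92  84 227 252 249 249 253 251
216 n 188 199 153 166 162 162 166 160 158 161 164 170 160 155 159 168 158 247 259 256 253 255 253
220 n 190 191 324 371 212 212 199 192 197 195 197 221 279 274 287 293 436 250 255 256 256 257 255
224 n 194 196 314 363 199 204 202 205 204 209 204 200 317 300 393 360 475 267 251 254 254 254 251
228 n 193 196 288 288 206 203 209 203 208 207 189 256 315 303 372 355 357 312 251 255 256 255 255
232 n 195 200 249 323 212 211 204 256 306 313 301 328 394 396 399 385 407 345 254 260 256 253 252
236 n 196 197 248 314 310 316 302 330 393 395 377 357 347 345 344 347 438 373 251 257 253 252 258
240 n 189 169 235 303 378 392 391 388 386 388 391 385 388 386 390 385 445 457 240 254 253 258 256
244 n 260 229 163 175 399 378 381 385 371 373 378 414 432 440 434 442 447 450 241 254 257 255 256
```

```bash

python3 -m crank '[{"grip":0,"x":0.0045,"y":0.001,"z":0.004,"yaw":0},{"grip":0,"x":0.008,"y":0.001,"z":0.008,"yaw":0},{"grip":0,"x":0.0115,"y":0.001,"z":0.013,"yaw":0},{"grip":0,"x":0.0145,"y":0.001,"z":0.0175,"yaw":0},{"grip":0,"x":0.017,"y":0.001,"z":0.023,"yaw":0}]' 
python3 -m crank '[{"grip":0,"x":0.0025,"y":0,"z":0.005,"yaw":0},{"grip":0,"x":0.004,"y":0,"z":0.008,"yaw":0},{"grip":0,"x":0.0045,"y":0,"z":0.011,"yaw":0},{"grip":0,"x":0.005,"y":0,"z":0.013,"yaw":0},{"grip":0,"x":0.0055,"y":0,"z":0.0145,"yaw":0}]' 
python3 g.py 549.1 141.8 2.5 135.6
python3 prof.py
```

```text
time_s: 11.43
ee_pos: [519.8, 174.8, 31.0]
ee_rot: [180.0, 0.0, 135.6]
force: [0.6, 0.6, 1.1]
gripper_width: 0.5
gripper_force: 0.4
time_s: 11.85
ee_pos: [515.7, 178.3, 16.7]
ee_rot: [-180.0, -0.0, 135.6]
force: [-0.2, 0.2, 0.5]
gripper_width: 0.6
gripper_force: 0.2
shift m [-0.0494 -0.0027  0.0142]
yaw 0.0001
pos [515.7 178.3  16.7] rot [-180.    -0.   135.6] F [-0.17  0.21  0.47] t 11.85
cols 270 272 274 276 278 280 282 284 286 288 290 292 294 296 298 300 302 304 306 308 310 312 314
204 n 189 191 195 191 188 202  56  91  93  96  93  93  89  82  93 102  87  97 114 108 262 250 250
208 n 187 192 187 191 187 236  68  74  77 103  88  86  94  90  81  80  76 100  94  76 249 256 251
212 n 191 192 193 189 190 178 150 110 105  96  89  86  80  70  71  98  93  86 150 217 261 255 249
216 n 193 193 194 246 260 274 130  93  93  88  96  93  98  92  95  93  99  97  93  96  80 263 249
220 n 194 190 192 274 350 371  81  95 100  81 143  93  99  96  99  89 100 158  89 104  73 237 253
224 n 189 196 191 229 354 310 146 116 124 114 113 118 123  96 104  95  99  93  90  88  96 254 253
228 n 187 200 188 273 482 442 139 198 157 163 157 159 164 162 161 162 160 163 142 166 202 255 248
232 n 188 198 188 266 479 346 238 256 264 253 253 259 268 271 263 367 400 386 246 259 253 256 252
236 n 216 199 190 272 478 426 230 252 251 252 241 246 243 238 235 321 394 407 257 254 257 252 254
240 n 214 197 195 197 493 420 391 389 391 387 392 393 394 394 389 391 394 402 271 254 258 250 255
244 n 255 262 219 165 406 376 379 372 376 371 373 412 432 432 433 435 446 447 242 253 254 254 261
```

```bash

python3 -m crank '[{"grip":0,"x":0,"y":0,"z":0.001,"yaw":0},{"grip":0,"x":0,"y":0,"z":0.002,"yaw":0},{"grip":0,"x":0,"y":0,"z":0.003,"yaw":0},{"grip":0,"x":0,"y":0,"z":0.003,"yaw":0},{"grip":0,"x":0,"y":0,"z":0.003,"yaw":0}]' 
python3 g.py 549.1 141.8 2.5 135.6
```

```text
time_s: 12.32
ee_pos: [516.1, 178.4, 15.3]
ee_rot: [179.9, 0.0, 135.6]
force: [-2.2, -1.3, 8.1]
gripper_width: 0.4
gripper_force: 3.9
shift m [-0.0492 -0.0031  0.0128]
yaw -0.0
pos [516.1 178.4  15.3] rot [179.9   0.  135.6] F [-2.17 -1.31  8.15] t 12.3167
```

The lid is pressed shut: the tip stands at 39.3 mm, as it should on the label panel, with 8 N up. One slightly firmer press, then I lift and go to the far side of the case.

```bash

python3 -m crank '[{"grip":0,"x":0,"y":0,"z":0.001,"yaw":0},{"grip":0,"x":0,"y":0,"z":0.001,"yaw":0},{"grip":0,"x":0,"y":0,"z":-0.02,"yaw":0},{"grip":0,"x":0,"y":0,"z":-0.06,"yaw":0},{"grip":0,"x":0,"y":0,"z":-0.1,"yaw":0}]' 
python3 -m crank '[{"grip":0,"x":0,"y":0,"z":0,"yaw":-0.1},{"grip":0,"x":0,"y":0,"z":0,"yaw":-0.2},{"grip":0,"x":0,"y":0,"z":0,"yaw":-0.3},{"grip":0,"x":0,"y":0,"z":0,"yaw":-0.398},{"grip":0,"x":0,"y":0,"z":0,"yaw":-0.398}]' 
python3 g.py 564 -142.9 112 158.4
```

```text
time_s: 12.73
ee_pos: [514.7, 177.9, 114.3]
ee_rot: [-179.8, -0.1, 135.6]
force: [1.0, 0.4, 0.3]
gripper_width: 0.7
gripper_force: 0.0
time_s: 13.15
ee_pos: [515.9, 178.3, 114.3]
ee_rot: [180.0, 0.0, 158.5]
force: [-1.0, -0.4, -0.9]
gripper_width: 0.2
gripper_force: 0.0
shift m [-0.1625 -0.2812  0.0022]
yaw 0.0016
pos [515.9 178.3 114.3] rot [180.    0.  158.5] F [-1.01 -0.39 -0.87] t 13.15
```

```bash

python3 -m crank '[{"grip":0,"x":-0.017,"y":-0.029,"z":0,"yaw":0},{"grip":0,"x":-0.034,"y":-0.058,"z":0,"yaw":0},{"grip":0,"x":-0.051,"y":-0.087,"z":0,"yaw":0},{"grip":0,"x":-0.068,"y":-0.116,"z":0,"yaw":0},{"grip":0,"x":-0.085,"y":-0.145,"z":0,"yaw":0}]' >/dev/null
python3 -m crank '[{"grip":0,"x":-0.017,"y":-0.029,"z":0,"yaw":0},{"grip":0,"x":-0.034,"y":-0.058,"z":0,"yaw":0},{"grip":0,"x":-0.051,"y":-0.087,"z":0,"yaw":0},{"grip":0,"x":-0.068,"y":-0.116,"z":0,"yaw":0},{"grip":0,"x":-0.0775,"y":-0.136,"z":0,"yaw":0}]'  >/dev/null
python3 -m crank '[{"grip":0,"x":0,"y":0,"z":0.02,"yaw":0},{"grip":0,"x":0,"y":0,"z":0.04,"yaw":0},{"grip":0,"x":0,"y":0,"z":0.059,"yaw":0},{"grip":0,"x":0,"y":0,"z":0.059,"yaw":0},{"grip":0,"x":0,"y":0,"z":0.059,"yaw":0}]' 
python3 g.py 509.1 -121.2 54 158.4
```

```text
time_s: 14.4
ee_pos: [563.0, -142.6, 54.4]
ee_rot: [-180.0, -0.1, 158.3]
force: [-0.4, -0.3, 0.4]
gripper_width: 0.6
gripper_force: 0.0
shift m [ 0.0579 -0.      0.0005]
yaw -0.0015
pos [ 563.  -142.6   54.4] rot [-1.800e+02 -1.000e-01  1.583e+02] F [-0.43 -0.26  0.44] t 14.4
```

```bash

python3 -m crank '[{"grip":0,"x":0.015,"y":0,"z":0,"yaw":0},{"grip":0,"x":0.022,"y":0,"z":0,"yaw":0},{"grip":0,"x":0.027,"y":0,"z":0,"yaw":0},{"grip":0,"x":0.031,"y":0,"z":0,"yaw":0},{"grip":0,"x":0.035,"y":0,"z":0,"yaw":0}]' 
python3 -m crank '[{"grip":0,"x":0.004,"y":0,"z":0,"yaw":0},{"grip":0,"x":0.008,"y":0,"z":0,"yaw":0},{"grip":0,"x":0.012,"y":0,"z":0,"yaw":0},{"grip":0,"x":0.015,"y":0,"z":0,"yaw":0},{"grip":0,"x":0.018,"y":0,"z":0,"yaw":0}]' 
python3 g.py 509.1 -121.2 54 158.4
python3 - <<'E'
from h import *
im=grab_frame('scene').astype(int).sum(2)
print('cols',' '.join('%3d'%c for c in range(210,250,2)))
for r in range(152,210,4): print(r,' '.join('%3d'%v for v in im[r,210:250:2]))
E
```

```text
time_s: 14.82
ee_pos: [531.7, -129.9, 56.0]
ee_rot: [180.0, 0.1, 158.4]
force: [0.6, 0.7, -0.1]
gripper_width: 0.5
gripper_force: 0.2
time_s: 15.23
ee_pos: [515.0, -123.3, 55.9]
ee_rot: [180.0, 0.1, 158.4]
force: [0.2, 0.1, 6.6]
gripper_width: 0.4
gripper_force: 3.3
shift m [ 0.0063 -0.0002  0.0019]
yaw 0.0001
pos [ 515.  -123.3   55.9] rot [1.800e+02 1.000e-01 1.584e+02] F [0.22 0.12 6.59] t 15.2333
cols 210 212 214 216 218 220 222 224 226 228 230 232 234 236 238 240 242 244 246 248
152 323 337 208  78 270 143  96 101 103  97 103 102  99 100  99  93 102  71 266 429
156 311 323 340 205 126  90 105 154  99 120 108 123 105 100  91  90 106 164 199 167
160 344 221 137 128 195 193  88  88 133 169 175 176 158 166 168 170 168 154 244 245
164 129 137 168 183 186 173 159 167 168 169 166 163 142 179 268 496 229 247 246 247
168 187 187 183 189 186 190 131 166 157 167 161 148 288 435 394 421 425 226 247 242
172 248 206 180 179 179 182 167 320 201 197 200 189 286 263 449 447 422 430 207 245
176 245 245 246 244 241 245 184 249 191 190 190 192 190 291 385 331 404 392 341 239
180 242 244 243 246 243 242 244 195 259 187 192 186 278 393 412 357 396 382 232 246
184 243 243 239 245 243 242 250 225 202 265 191 263 335 406 317 393 404 228 248 248
188 243 240 245 244 244 240 245 248 177 342 253 268 410 286 398 393 272 245 243 245
192 245 243 249 252 207 203 202 207 203 162 248 422 267 408 395 294 233 248 252 242
196 200 206 209 208 208 207 201 205 209 204 207 206 204 196 199 204 205 238 252 246
200 205 206 214 203 198 208 205 205 204 204 203 209 208 208 205 205 204 204 241 251
204 252 219 203 205 208 204 202 205 200 203 208 207 204 198 201 199 250 247 249 252
208 245 221 209 212 215 210 207 204 200 205 208 205 203 207 238 244 247 246 243 249
```

```bash

python3 -m crank '[{"grip":0,"x":0.003,"y":0,"z":-0.003,"yaw":0},{"grip":0,"x":0.007,"y":0,"z":-0.004,"yaw":0},{"grip":0,"x":0.011,"y":0,"z":-0.004,"yaw":0},{"grip":0,"x":0.015,"y":0,"z":-0.003,"yaw":0},{"grip":0,"x":0.019,"y":0,"z":-0.002,"yaw":0}]' 
python3 -m crank '[{"grip":0,"x":0.003,"y":0,"z":0,"yaw":0},{"grip":0,"x":0.006,"y":0,"z":0,"yaw":0},{"grip":0,"x":0.006,"y":0,"z":0,"yaw":0},{"grip":0,"x":0.006,"y":0,"z":0,"yaw":0},{"grip":0,"x":0.006,"y":0,"z":0,"yaw":0}]' 
python3 g.py 509.1 -121.2 54 158.4
python3 - <<'E'
from h import *
im=grab_frame('scene').astype(int).sum(2)
print('cols',' '.join('%3d'%c for c in range(210,280,3)))
for r in range(140,210,4): print(r,' '.join('%3d'%v for v in im[r,210:280:3]))
E
```

```text
time_s: 15.7
ee_pos: [495.8, -115.9, 56.7]
ee_rot: [-180.0, -0.0, 158.4]
force: [0.7, 0.7, 0.6]
gripper_width: 0.3
gripper_force: 0.0
time_s: 16.12
ee_pos: [491.3, -114.1, 57.1]
ee_rot: [180.0, 0.0, 158.4]
force: [0.3, 0.0, 0.2]
gripper_width: 0.6
gripper_force: 0.0
shift m [-0.0192 -0.0001  0.0031]
yaw 0.0002
pos [ 491.3 -114.1   57.1] rot [180.    0.  158.4] F [0.26 0.03 0.25] t 16.1167
cols 210 213 216 219 222 225 228 231 234 237 240 243 246 249 252 255 258 261 264 267 270 273 276 279
140 332 315 471 313 182  83 160 205 314 104 103 146 448 439 443 436 399 389 380 383 385 443 447 454
144 332 317 415 281  96 110 103  97 156 124 121  95  66 442 439 448 432 443 377 429 439 445 435 448
148 315 323 319 448  50 100 101  99 106 102 103 110 120  97 230 443 442 433 432 442 435 445 450 443
152 323 329 328 340 303 177  94 102  98  95  95  89 118 100  72 448 443 436 431 436 443 430 434 446
156 312 329 341 186 123 214 115 111 100  93 104 171 180 162 149 435 442 429 436 433 420 433 449 441
160 344 167 129 174 191 235 168 161 173 164 164 168 168 159 183 162 202 292 438 423 430 431 425 433
164 129
[... 492 characters left out ...]

184 242 246 245 245 239 244 241 247 133 243 438 455 451 536 385 383 266 459 241 245 248 183 185 273
188 241 243 244 244 246 244 249 250 208 170 352 272 418 401 393 393 415 235 244 249 248 249 205 336
192 248 244 253 202 206 206 206 203 208 226 365 448 209 194 194 205 204 194 248 247 252 257 255 206
196 246 253 203 203 210 202 205 199 203 205 204 203 197 251 248 247 251 251 254 251 252 246 251 200
200 248 250 200 205 205 206 206 204 206 201 210 239 249 248 248 251 251 249 248 249 247 251 251 255
204 242 241 246 218 209 204 204 205 210 209 206 200 248 248 247 249 252 251 249 252 252 253 251 250
208 246 253 254 264 206 204 208 202 203 203 208 206 200 249 249 248 249 253 253 253 251 252 249 251
```

The case has toppled, with the brown label panel now facing up. I'll retreat upward and move clear, then check with the last view.

```bash

python3 -m crank '[{"grip":0,"x":0,"y":0,"z":-0.03,"yaw":0},{"grip":0,"x":0,"y":0,"z":-0.06,"yaw":0},{"grip":0,"x":0,"y":0,"z":-0.1,"yaw":0},{"grip":0,"x":0,"y":0,"z":-0.13,"yaw":0},{"grip":0,"x":0,"y":0,"z":-0.15,"yaw":0}]' >/dev/null
python3 -m crank '[{"grip":0,"x":0,"y":-0.035,"z":0,"yaw":0},{"grip":0,"x":0,"y":-0.07,"z":0,"yaw":0},{"grip":0,"x":0,"y":-0.105,"z":0,"yaw":0},{"grip":0,"x":0,"y":-0.14,"z":0,"yaw":0},{"grip":0,"x":0,"y":-0.175,"z":0,"yaw":0}]' >/dev/null
python3 -m crank '[{"grip":0,"x":0,"y":-0.035,"z":0,"yaw":0},{"grip":0,"x":0,"y":-0.07,"z":0,"yaw":0},{"grip":0,"x":0,"y":-0.105,"z":0,"yaw":0},{"grip":0,"x":0,"y":-0.12,"z":0,"yaw":0},{"grip":0,"x":0,"y":-0.12,"z":0,"yaw":0}]'
python3 - <<'E'
from h import *
a=grab_frame('scene')[:,:,::-1];b=grab_frame('top')[:,:,::-1]
a=cv2.resize(a[120:300,190:370],(590,590),interpolation=cv2.INTER_CUBIC)
b=cv2.resize(b[125:270,160:365],None,fx=1,fy=1)
b=cv2.resize(b,(205,145)); c=np.zeros((590,800,3),np.uint8);c[:,:590]=a;c[:145,595:800]=b
d=cv2.resize(grab_frame('top')[:,:,::-1][165:225,185:235],(205,246),interpolation=cv2.INTER_CUBIC);c[150:396,595:800]=d
cv2.imwrite('pics/fin.png',c)
E
```

```text
time_s: 17.42
ee_pos: [381.2, -391.5, 206.7]
ee_rot: [-179.9, 0.0, 158.2]
force: [1.7, -0.5, -0.9]
gripper_width: 0.1
gripper_force: 0.0
```

View pics/fin.png

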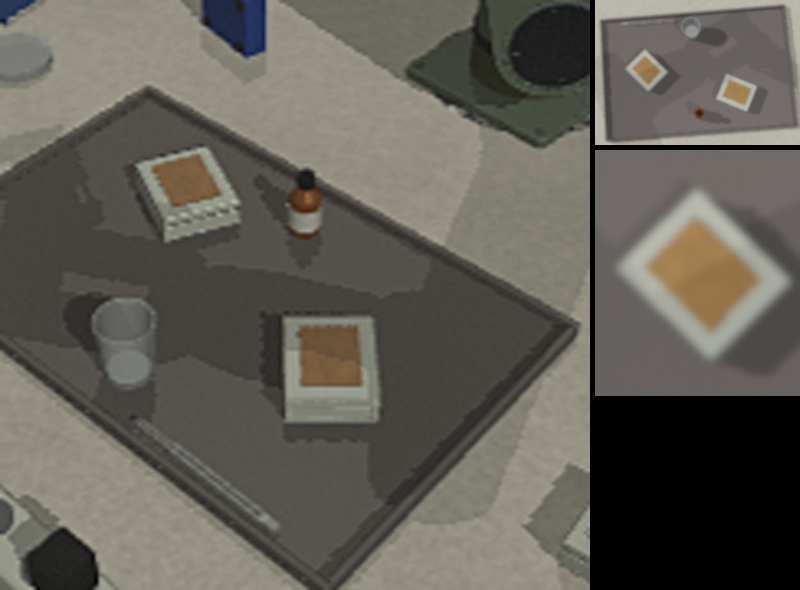

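The last view shows both cases flat with brown labels up: the toppled case at (190,190) and the shut box at (330,370). The beaker, dropper and forceps are where they were. The lid also resisted 8 N, well above the hinge's own stiffness, so it is against its stop.

```bash
python3 -c "
from workcell import *
print(job_done())"
```

```text
the job is handed in; nothing more can be done
None
```

The closed case now lies flat on the tray with its label up, the open case's lid is pushed fully shut, and nothing else on the tray looks moved. I handed the job in at about 17.5 s. One press on the bare tray floor to find the true fingertip height reached about 48 N at the wrist, on the fingertips only.

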